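# Open the dust extractor's double-latched hood

### The arm

A 6-joint arm with a two-finger parallel gripper is mounted at the origin on the work surface. World frame = base frame: x ahead of the robot, y to its left, z up, the work surface at z = 0. Lengths are in m, angles in rad, forces in N, time in s.
With the tool pointing down it reaches from about 0.4 to 0.825 m from the base axis. Payload 7 kg.
Tool frame: the origin (TCP) lies midway between the tips of the shut fingers; the grasp point (between the pads) lies 19 mm behind it; z points along the fingers, y is the direction in which the jaws open and shut (so a half turn about z gives the same grasp; the last joint's range is limited). The gripper opens to 88 mm and grips with 3 to 60 N. Pads are 19 mm wide; open, the fingers measure 130 mm over their backs; the gripper's body (78 mm by 193 mm) begins 47 mm behind the grasp point.
Start: joints at [-1.014, 0.359, 0.012, 0, -1.224, -0.288], TCP at [0.179, -0.651, 0.227] pointing down, gripper open.
Joint ranges: [-3.07, 3.07], [-1.43, 2.12], [-1.02, 1.25], [-3.03, 1.67], [-3.05, -0], [-3.03, 3.03]. Speed limits (rad/s): [2.39, 2.39, 3.01, 3.14, 3.14, 3.14].

### API

Orientations are given as [roll, pitch, yaw] about the fixed x, y, z axes, in that order (R = Rz(yaw) Ry(pitch) Rx(roll)).
In Python, from station import get_state, grab_frame, camera_info, job_done gives the robot as it stands. The module is installed in compiled form; this text tells all that it offers.
- The arm moves only by the shell command python3 -m inch 'ROWS' [FORCE]. ROWS is JSON, a list that holds one entry, the list of rows, each a list of 7 numbers: the shift along the tool's x, y, z normalised to -1 to 1, where 1 is 50 cm, then the turn, a rotation vector about the tool's x, y, z normalised to -1 to 1, where 1 is 180 degrees, then the closure, from 0 (fully open) to 1 (shut). A call has 1 to 20 rows; each row shifts and turns the commanded pose from where the row before left it, along the tool's axes as they then stand; what a row does not reach is not made up. A row lasts 1/10 s, in which the tool goes at most 50 mm and 8.59 degrees, less where a joint would pass 70% of its speed; a pose out of reach is approached as far as the arm can. A call with a number of a shift or a turn outside -1 to 1 is refused whole. A call with a gripper value outside its range is refused whole. The fingers move at their own pace and stop on an object; FORCE is the grip in N (left out, the last holds). Time passes only in rows, so rows that do not move let the fingers close. It gives the time, the measured TCP pose, the force and the opening at its end, in the units of the state.
- get_state(): the state, without advancing time (a new reading comes with each control period).
- grab_frame(name): name is "side" or "top"; returns the picture (400x640x3 uint8, blue, green, red); there is no depth.
- camera_info(name): a dict with "vertical_fov" (degrees; the focal length in pixels is half the picture's height over the tangent of half this angle, whatever the lens; pixels are square), "cx", "cy" (the principal point, pixels), "R" (3x3) and "t" (3): a world point X has camera coordinates R X + t. Camera axes: x right, y down, z forward; pixel columns grow to the right and rows downward; lengths in m; the calibration is good to about 2 mm. A picture is of the moment at which its call begins. camera_info takes no time and is no camera call.
- job_done(): hands the job in, once; it reports no verdict.
The state is a dict: "t": time; "q": joint angles; "qd": joint speeds; "joint_efforts": joint torques, N m; "eef_pos": TCP position; "ee_rot": TCP orientation; "force": force on the tool from outside, world axes, zero at the start; "moment": the same for the moment, N m; "width": finger opening in m.
Only numpy, scipy, OpenCV 4.12 (cv2) and the standard library are available. Lean on these libraries where they do the work, as an engineer would, in place of code of your own. Each camera call takes 0.05 s, during which the arm holds its last target.

### The job

Open the hood of the bench dust extractor so that its filter can be got at: turn the wing latch on top a quarter turn anticlockwise, raise the front lip until the hood comes up against its safety catch, then feel along behind the lip for the catch's tongue, push it aside to the left (as you face the extractor's front) and, holding it there, lift the hood until it stands fully open by itself. Treat hood and catch gently: do not heave the hood against a latch or catch that is still holding and do not ram the tongue. Leave the tools, blocks, tin and bottle around it where they are.

Things in the scene. Friction and masses are not known exactly. Their poses are not given: they have to be found in the camera images.
- extractor: Bench dust extractor, grey sheet metal, fixed to the bench: filter box (280 wide) in front under the hood, fan housing with motor dome behind. Origin: on the bench under the filter box. x points front to back, y left as seen facing its front, z up. Outer face of the box's front wall at x = -90 mm; the hood's lip overhangs it by 40 mm and the space under the lip is free down to the bench.
- hood_shell: Hood: upturned shallow steel pan, 300 wide (y), 230 from hinge to front (x), top skin 136 above the bench, skirts 36 deep. Origin: middle of the hinge line; axes as the extractor's when shut, front at x = -230 mm. About 0.65 kg, mostly spring-balanced: 0.7 to 1.6 N at the lip lifts it; let go low it sinks shut, from about 1.0 rad it rises by itself to its stop and stays.
- lip_mid (a point): Middle of the lip: the lowest front edge of the hood's front skirt, 300 mm wide, 100 mm above the bench when shut, its edge turned inwards 17 mm, 4 mm thick. Closed fingers tilted about 45 degrees forwards go under it from the front until their tips are 25 to 30 mm in; it may be lifted anywhere along. Axes as hood_shell.
- hinge_mid (a point): Middle of the hood's hinge line at the back edge, 136 mm above the bench; the line runs along the extractor's y axis.
- latch_grip (a point): Middle of the wing of the black quarter-turn latch on top of the hood, 66 mm behind the lip: a bar 56 long, 10 thick, 24 high (from 6 to 30 mm above the skin), this point 18 mm above the skin. The bar's long side lies along this point's x axis. Turning takes about 0.1 N m.
- latch (a joint): Angle of the wing latch (rad), grows anticlockwise seen from above: 0 = bar pointing front to back, latched (it may start up to 0.22), stop at 1.6 = open. Its cam is clear of the rim from about 1.05 on and the latch stays where it is put.
- hood (a joint): Angle of the hood (rad): 0 shut, 1.2 fully open at its stop. With the wing latched it rises 0.01; with the wing open it rises 0.06 to 0.09 (lip up 14 to 20 mm, differs from start to start) until the safety catch stops it.
- safety_catch: Safety catch behind the lip. Origin: middle of its 160 mm slotted strip, on the front wall's outer face at the lip's shut height; axes as the extractor's. Its sprung tongue swings only to the left (+y): 14 mm over it frees the hood, stop at 20 mm; it takes 3 to 6 N, more if the hood is pulled hard against it, and springs back. The hood is past it once the lip is 28 mm up. Over 20 N bends it.
- catch_strip (a point): Same point as safety_catch. The catch is bolted anywhere up to 45 mm to either side of it (differs each time, to be found by feel). The tongue is a steel pad 20 wide (y), 6 deep, 10 high, 9 to 15 mm behind the lip's front edge, underside 10 to 16 mm below the lip's shut height: tucked up behind the lip while shut, met from the side by a finger slid along under the raised lip.
- pin_tin: Small open aluminium tin, 68 diameter, 62 high, standing on the bench. Origin under its centre.
- floral_block: Carved wooden printing block with metal strips, 150 x 110 x 42, on the bench. Origin under its centre.
- round_stamp: Round wooden hand stamp, 68 diameter, 68 high. Origin under its centre.
- striking_bar: Dark wooden striking bar, 300 x 42 x 30, long side along its x. Origin under its centre.
- chisel: Wood chisel with round handle, about 205 long along its x, 28 high, lying in front of the extractor. Origin under the handle's blade end.
- flat_file: Flat file with wooden handle, about 300 long along its x, 26 high. Origin under its middle.
- oil_bottle: Small amber bottle, 54 diameter, 116 high. Origin under its centre.

How it is judged:
On the way, in this order (a step that is already met when the one before it is completed fails the run):
1. the wing latch is turned open (past 1.05 rad) while the hood is still down (value of joint latch above 1.05 rad and value of joint hood below 0.03 rad), for 0.1 s.
2. the hood is raised to its safety catch and held there (0.05 to 0.11 rad) (value of joint hood between 0.05 and 0.11 rad), for 0.2 s.
At the end, for the whole second after the job is handed in: The hood stands fully open by itself at its stop (over 1.12 of 1.2 rad) and at rest, and the wing latch is left open (over 1.0 rad) (value of joint hood above 1.12 rad and velocity of joint hood between -0.05 and 0.05 rad/s and value of joint latch above 1 rad); the robot touches nothing.
It fails at once if the hood is heaved against its safety catch (over 25 N between them) (contact force between hood_shell and safety_catch above 25 N).
It fails at once if the catch's tongue is rammed (over 20 N from the fingers) (contact force between the fingers and safety_catch above 20 N).
It fails at once if the hood is pressed or prised with over 30 N (contact force between the fingers and hood_shell above 30 N).
It fails at once if a tool, block, bottle or the tin that stands around is moved more than 30 mm (distance of any of pin_tin, floral_block, round_stamp, striking_bar, chisel, flat_file, oil_bottle from where it was at the start of the episode above 0.03 m).
It also fails if it takes over 72 s, if anything falls off the work surface, if the arm or the gripper's body presses on something with over 40 N, if the wrist force passes 120 N, or if a joint passes its speed limit or range.

## Working session

There is one attempt and no reset: what is moved stays moved. The work goes in short steps, Python scripts to look and compute and a shell command to move; the robot and the scene stay as the last step left them, time stands still between calls to the robot, and variables do not carry over. Pictures are saved under pics/ and viewed, and the job is handed in when it is done.

```bash
mkdir -p pics; ls; python3 - <<'E'
from station import *
import cv2
s=get_state(); print(s)
for n in("side","top"):
    cv2.imwrite(f"pics/{n}0.png",grab_frame(n)); print(n,camera_info(n))
E
```

```text
pics
{'t': 0.0, 'q': array([-1.01387594e+00,  3.59412728e-01,  1.10609128e-02, -3.16380362e-04,
       -1.22407946e+00, -2.88063637e-01]), 'qd': array([-0.0030487 , -0.00073143, -0.0013275 , -0.00024172, -0.0002656 ,
       -0.00049757]), 'joint_efforts': array([-5.86418191e-04, -5.82717741e+01,  2.93056029e+01,  6.99729234e+00,
        6.87827225e-03, -1.08739914e-04]), 'eef_pos': array([ 0.17911512, -0.6503076 ,  0.22561294]), 'ee_rot': array([ 3.13994057e+00, -1.79363063e-04, -2.87284351e+00]), 'force': array([-0.72944117,  0.0459382 , -0.00736093]), 'moment': array([ 0.01216809, -0.0389449 , -0.02224526]), 'width': 0.087726898613533}
side {'vertical_fov': 48.66666170803085, 'cx': 317.4117935121025, 'cy': 202.30260083864633, 'R': array([[-0.94364015, -0.33054039,  0.01692096],
       [-0.22984136,  0.61765854, -0.75211095],
       [ 0.23815167, -0.71361122, -0.65881925]]), 't': array([0.48490036, 0.21645728, 1.56132748])}
top {'vertical_fov': 47.49054175690556, 'cx': 319.3114125015457, 'cy': 198.4322640627126, 'R': array([[ 1.60141162e-02, -9.99871738e-01,  2.36485863e-04],
       [-9.95586468e-01, -1.59673557e-02, -9.24804199e-02],
       [ 9.24723342e-02,  1.24555006e-03, -9.95714475e-01]]), 't': array([-0.02204691,  0.52123509,  1.8194632 ])}
```

View pics/side0.png

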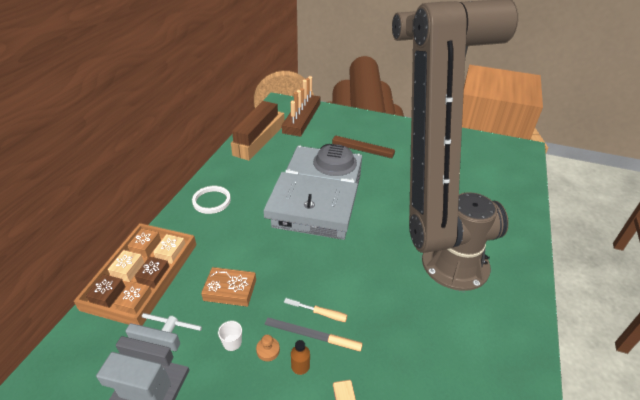

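View pics/top0.png

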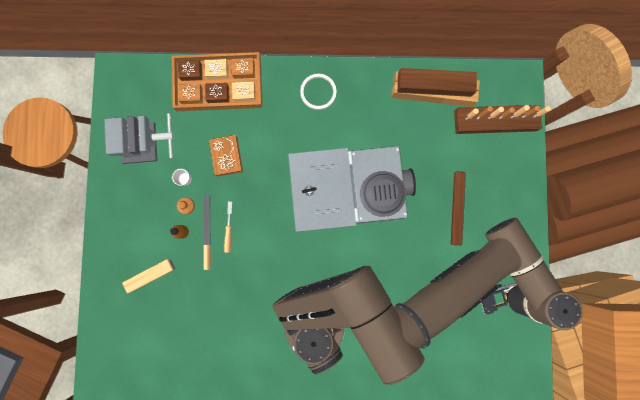

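```bash
python3 - <<'E'
import cv2
a=cv2.imread("pics/top0.png")[100:310,250:480]; cv2.imwrite("pics/topz.png",cv2.resize(a,None,fx=2.8,fy=2.8,interpolation=cv2.INTER_CUBIC))
a=cv2.imread("pics/side0.png")[70:300,150:420]; cv2.imwrite("pics/sidez.png",cv2.resize(a,None,fx=2.6,fy=2.6,interpolation=cv2.INTER_CUBIC))
E
```

```text
(no output)
```

View pics/topz.png

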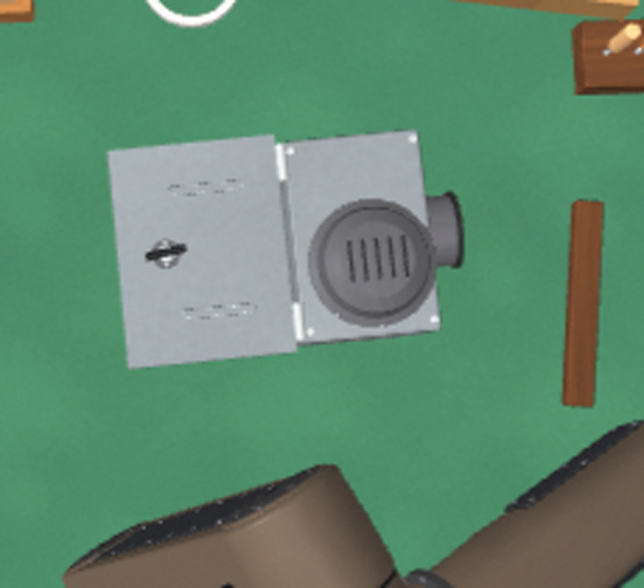

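View pics/sidez.png

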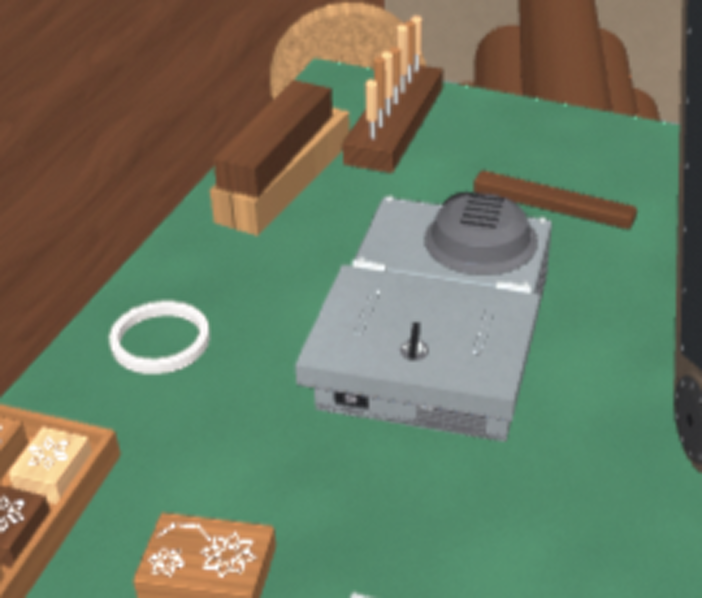

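```bash
cat > h.py <<'E'
import numpy as np
from station import *
from scipy.spatial.transform import Rotation as Ro
def ray(cam,u,v,z):
    c=camera_info(cam); f=200/np.tan(np.radians(c['vertical_fov']/2))
    R=np.array(c['R']);t=np.array(c['t'])
    d=R.T@np.array([(u-c['cx'])/f,(v-c['cy'])/f,1]); o=-R.T@t
    return o+d*(z-o[2])/d[2]
def proj(cam,X):
    c=camera_info(cam); f=200/np.tan(np.radians(c['vertical_fov']/2))
    p=np.array(c['R'])@np.array(X)+np.array(c['t'])
    return np.array([c['cx']+f*p[0]/p[2],c['cy']+f*p[1]/p[2]])
E
python3 - <<'E'
from h import *
np.set_printoptions(precision=4,suppress=True)
g=lambda u,v,z:ray('top',250+(u+.5)/2.8-.5,100+(v+.5)/2.8-.5,z)
P={k:g(*p,0.136) for k,p in dict(fl=(109,151),fr=(129,367),bl=(273,136),br=(297,350)).items()}
for k in P: print(k,P[k])
L=[g(147,256,.166),g(186,248,.166)]; print(L,(L[0]+L[1])/2)
s=lambda u,v,z:ray('side',150+(u+.5)/2.6-.5,70+(v+.5)/2.6-.5,z)
for k,p in dict(fl=(300,366),fr=(518,387),bl=(345,267),br=(540,293)).items(): print(k,s(*p,.136))
print(s(414,340,.148),s(417,324,.166),s(414,357,.166))
# chisel etc
for p in [(229,203),(227,252),(209,195),(207,270),(225,155)]: print(ray('top',*p,.02))
E
```

```text
fl [0.6822 0.1069 0.136 ]
fr [0.3869 0.0733 0.136 ]
bl [ 0.7067 -0.1179  0.136 ]
br [ 0.4135 -0.1534  0.136 ]
[array([0.5349, 0.0508, 0.166 ]), array([ 0.5465, -0.0012,  0.166 ])] [0.5407 0.0248 0.166 ]
fl [0.6719 0.1115 0.136 ]
fr [0.3838 0.0488 0.136 ]
bl [ 0.7    -0.1126  0.136 ]
br [ 0.4097 -0.1549  0.136 ]
[0.5414 0.0206 0.148 ] [0.542  0.0073 0.166 ] [0.5225 0.0723 0.166 ]
[0.4974 0.3527 0.02  ]
[0.2997 0.3539 0.02  ]
[0.5287 0.4351 0.02  ]
[0.2268 0.4315 0.02  ]
[0.6945 0.3759 0.02  ]
```

```bash
cat >> h.py <<'E'
np.set_printoptions(precision=4,suppress=True)
YAW=np.radians(-83.5)
F0=np.array([0.5345,0.0901])  # front mid (lip)
EX=np.array([np.cos(YAW),np.sin(YAW),0]); EY=np.array([-np.sin(YAW),np.cos(YAW),0])
def down(yawdeg): return Ro.from_euler('xyz',[180,0,yawdeg],degrees=True)
def to(pos,R=None):
    s=get_state(); Rc=Ro.from_euler('xyz',s['ee_rot'])
    d=Rc.inv().apply(np.array(pos)-s['eef_pos'])/0.5
    print('t',s['t'],'pos',s['eef_pos'],'F',s['force'],'q',s['q'])
    print('shift norm',d,'min rows',np.linalg.norm(d)*10)
    if R is not None:
        r=(Rc.inv()*R).as_rotvec()/np.pi; print('turn norm',r,'rows',np.linalg.norm(r)*180/8.59)
        print('shift norm after the turn',R.inv().apply(np.array(pos)-s['eef_pos'])/0.5)
def show():
    s=get_state();print('t %.2f'%s['t'],s['eef_pos'],'F',s['force'],'M',s['moment'],'w %.4f'%s['width'])
E
python3 - <<'E'
from h import *
to([.542,.0245,.26],down(-77.4))
E
```

```text
t 0.1 pos [ 0.1792 -0.6504  0.2257] F [-0.4437 -0.3292 -0.4024] q [-1.0138  0.3593  0.0112 -0.0003 -1.2241 -0.2881]
shift norm [-1.0579  1.1087 -0.0671] min rows 15.339605695664591
turn norm [ 0.0004  0.0003 -0.4845] rows 10.151850319942332
shift norm after the turn [-1.1589 -1.0026 -0.0685]
```

```bash
python3 -m inch '[[[0,0,-0.06,0,0,0,0],[-0.055,0.058,-0.01,0,0,0,0],[-0.055,0.058,0,0,0,0,0],[-0.055,0.058,0,0,0,0,0],[-0.055,0.058,0,0,0,0,0],[-0.055,0.058,0,0,0,0,0],[-0.055,0.058,0,0,0,0,0],[-0.055,0.058,0,0,0,0,0],[-0.055,0.058,0,0,0,0,0],[-0.055,0.058,0,0,0,0,0],[-0.055,0.058,0,0,0,0,0],[-0.055,0.058,0,0,0,0,0],[-0.055,0.058,0,0,0,0,0],[-0.055,0.058,0,0,0,0,0],[-0.055,0.058,0,0,0,0,0],[-0.055,0.058,0,0,0,0,0],[-0.055,0.058,0,0,0,0,0],[-0.055,0.058,0,0,0,0,0],[-0.055,0.058,0,0,0,0,0],[-0.05,0.05,0,0,0,0,0]]]'
python3 -m inch '[[[0,0,0,0,0,-0.044,0],[0,0,0,0,0,-0.044,0],[0,0,0,0,0,-0.044,0],[0,0,0,0,0,-0.044,0],[0,0,0,0,0,-0.044,0],[0,0,0,0,0,-0.044,0],[0,0,0,0,0,-0.044,0],[0,0,0,0,0,-0.044,0],[0,0,0,0,0,-0.044,0],[0,0,0,0,0,-0.044,0],[0,0,0,0,0,-0.044,0]]]'
python3 - <<'E'
from h import *
to([.542,.0245,.20],down(-77.4))
E
```

```text
t: 2.1
eef_pos: [0.5357, 0.0166, 0.2614]
ee_rot: [3.141, -0.0, -2.872]
force: [0.6, -0.1, 0.6]
width: 0.0877
t: 3.2
eef_pos: [0.535, 0.0147, 0.2612]
ee_rot: [3.141, 0.0, -1.347]
force: [-0.0, -0.3, 0.1]
width: 0.0877
t 3.2 pos [0.535  0.0147 0.2612] F [-0.019  -0.3019  0.1177] q [ 0.3938  0.1066 -0.2405 -0.0002 -1.2244 -0.1695]
shift norm [-0.0161 -0.0181  0.1224] min rows 1.2474899507251838
turn norm [0.0002 0.     0.0014] rows 0.0288706230563781
shift norm after the turn [-0.0162 -0.0179  0.1224]
```

```bash
python3 -m inch '[[[-0.016,-0.018,0.05,0,0,0,0],[0,0,0.07,0,0,0,0],[0,0,0,0,0,0,0]]]'
python3 - <<'E'
from h import *
import cv2
to([.542,.0245,.144],down(-77.4))
a=grab_frame('top')[120:240,240:380]; b=grab_frame('side')[100:250,230:400]
cv2.imwrite('pics/t1.png',cv2.resize(a,None,fx=5,fy=5,interpolation=3)); cv2.imwrite('pics/s1.png',cv2.resize(b,None,fx=4,fy=4,interpolation=3))
E
```

```text
t: 3.5
eef_pos: [0.5393, 0.024, 0.1971]
ee_rot: [3.133, 0.0, -1.353]
force: [-0.9, 0.2, 0.0]
width: 0.0876
t 3.5 pos [0.5393 0.024  0.1971] F [-0.8755  0.2482  0.0229] q [ 0.4064  0.1642 -0.3225 -0.0019 -1.0922 -0.1876]
shift norm [ 0.0002 -0.0063  0.1062] min rows 1.0635468519870135
turn norm [ 0.0026  0.0001 -0.0006] rows 0.056862649365187916
shift norm after the turn [ 0.0002 -0.0054  0.1062]
```

View pics/s1.png

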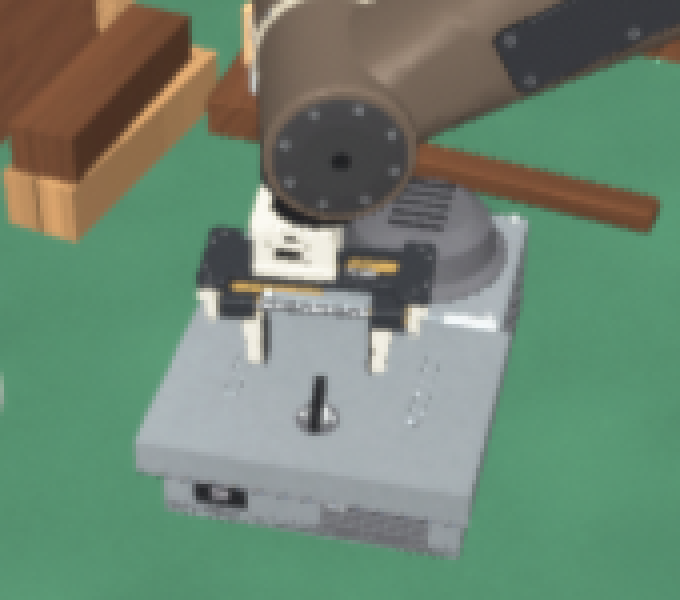

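View pics/t1.png

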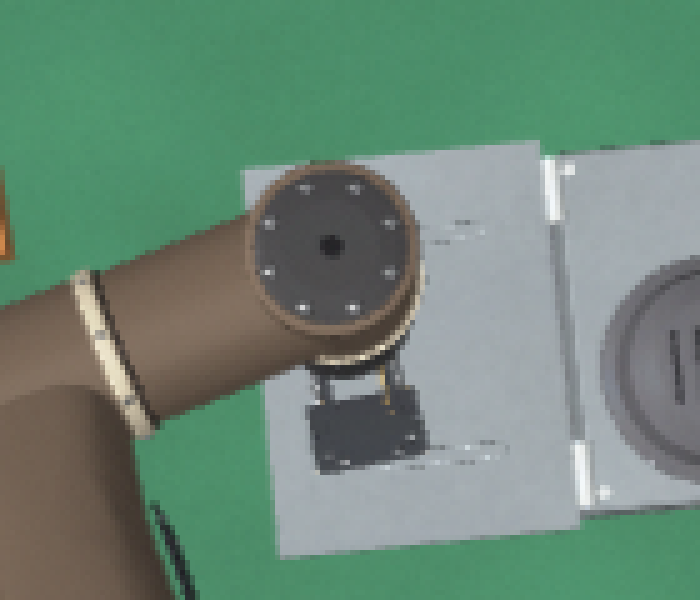

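```bash
python3 -m inch '[[[0,-0.005,0.05,0,0,0,0],[0,0,0.04,0,0,0,0],[0,0,0.016,0,0,0,0],[0,0,0,0,0,0,0],[0,0,0,0,0,0,1],[0,0,0,0,0,0,1],[0,0,0,0,0,0,1],[0,0,0,0,0,0,1],[0,0,0,0,0,0,1],[0,0,0,0,0,0,1]]]' 12
python3 - <<'E'
from h import *
to([.542,.0245,.144],down(-77.4));show()
E
```

```text
t: 4.6
eef_pos: [0.5448, 0.025, 0.1487]
ee_rot: [-3.141, 0.0, -1.352]
force: [-0.9, 0.0, 0.3]
width: 0.0452
t 4.6 pos [0.5448 0.025  0.1487] F [-0.936   0.0196  0.3187] q [ 0.4052  0.2123 -0.3835 -0.     -0.9748 -0.1867]
shift norm [-0.0002  0.0058  0.0094] min rows 0.11019157280160118
turn norm [-0.0001  0.     -0.0005] rows 0.009537939685263421
shift norm after the turn [-0.0002  0.0058  0.0094]
t 4.60 [0.5448 0.025  0.1487] F [-0.936   0.0196  0.3187] M [ 0.0236  0.0941 -0.0281] w 0.0452
```

```bash
python3 -m inch '[[[0,0.004,0.005,0,0,0,1],[0,0,0,0,0,0,1],[0,0,0,0,0,0,1],[0,0,0,0,0,0,1],[0,0,0,0,0,0,1]]]'
python3 - <<'E'
from h import *
show()
E
```

```text
t: 5.1
eef_pos: [0.5409, 0.0241, 0.1457]
ee_rot: [3.138, -0.0, -1.353]
force: [-8.3, 0.7, 3.8]
width: 0.0103
t 5.10 [0.5409 0.0241 0.1457] F [-8.2736  0.67    3.8263] M [0.1701 2.9583 0.1105] w 0.0103
```

```bash
python3 -m inch '[[[0,0.002,0,0,0,0,1],[0,0,0,0,0,0,1]]]'
python3 - <<'E'
from h import *
show()
E
```

```text
t: 5.3
eef_pos: [0.5408, 0.0241, 0.1459]
ee_rot: [3.14, -0.0, -1.352]
force: [-5.2, 0.3, 3.5]
width: 0.0098
t 5.30 [0.5408 0.0241 0.1459] F [-5.1735  0.2797  3.4557] M [0.0831 1.9581 0.1119] w 0.0098
```

```bash
python3 -m inch '[[[0,0.003,0,0,0,0,1],[0,0,0,0,0,-0.03,1],[0,0,0,0,0,-0.03,1],[0,0,0,0,0,-0.03,1],[0,0,0,0,0,-0.03,1]]]'
python3 - <<'E'
from h import *
show()
E
python3 -m inch '[[[0,0,0,0,0,-0.03,1],[0,0,0,0,0,-0.03,1],[0,0,0,0,0,-0.03,1],[0,0,0,0,0,-0.03,1]]]'
python3 - <<'E'
from h import *
show()
E
```

```text
t: 5.8
eef_pos: [0.5419, 0.0246, 0.1463]
ee_rot: [-3.139, -0.001, -0.971]
force: [3.1, 2.4, -2.0]
width: 0.0098
t 5.80 [0.5419 0.0246 0.1463] F [ 3.1358  2.3583 -1.952 ] M [ 0.5273 -0.8259 -0.1181] w 0.0098
t: 6.2
eef_pos: [0.5429, 0.0255, 0.1467]
ee_rot: [-3.137, -0.003, -0.594]
force: [4.0, 5.5, -1.5]
width: 0.01
t 6.20 [0.5429 0.0255 0.1467] F [ 4.0026  5.4503 -1.4728] M [ 1.7996 -1.2179 -0.0896] w 0.0100
```

```bash
python3 -m inch '[[[0,0,0,0,0,-0.03,1],[0,0,0,0,0,-0.03,1],[0,0,0,0,0,-0.03,1],[0,0,0,0,0,-0.03,1],[0,0,0,0,0,-0.03,1],[0,0,0,0,0,-0.03,1],[0,0,0,0,0,0,1],[0,0,0,0,0,0,1]]]'
python3 -m inch '[[[0,0,0,0,0,0,0],[0,0,0,0,0,0,0],[0,0,0,0,0,0,0],[0,0,-0.03,0,0,0,0],[0,0,-0.06,0,0,0,0],[0,0,-0.06,0,0,0,0]]]'
python3 - <<'E'
from h import *
R=down(-83.5)
to([.542,.0245,.24],R)
import cv2
b=grab_frame('side')[100:250,230:400]
cv2.imwrite('pics/s2.png',cv2.resize(b,None,fx=4,fy=4,interpolation=3))
E
```

```text
t: 7.0
eef_pos: [0.5436, 0.0273, 0.147]
ee_rot: [-3.137, -0.007, -0.032]
force: [3.9, 11.6, -0.5]
width: 0.0098
t: 7.6
eef_pos: [0.54, 0.0235, 0.2215]
ee_rot: [3.141, 0.001, -0.033]
force: [0.9, 0.2, -0.5]
width: 0.0522
t 7.6 pos [0.54   0.0235 0.2215] F [ 0.8638  0.1547 -0.5241] q [ 0.4065  0.1421 -0.2917  0.0003 -1.1386  1.1311]
shift norm [ 0.004  -0.0021 -0.037 ] min rows 0.373081309369546
turn norm [0.0006 0.0002 0.4533] rows 9.49950919550982
shift norm after the turn [-0.0015 -0.0043 -0.037 ]
```

View pics/s2.png

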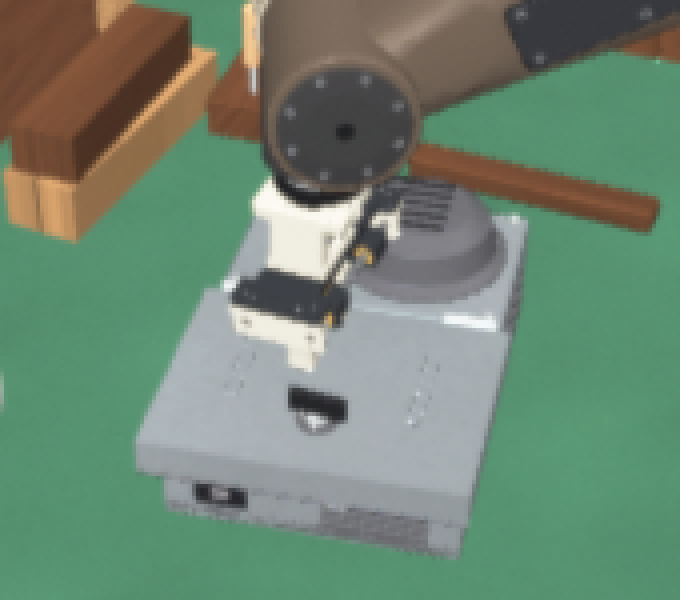

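```bash
python3 -m inch '[[[0,0,-0.06,0,0,0,1],[-0.04,-0.048,-0.02,0,0,0.0453,1],[-0.048,-0.038,0,0,0,0.0453,1],[-0.05,-0.03,0,0,0,0.0453,1],[-0.055,-0.02,0,0,0,0.0453,1],[-0.055,-0.01,0,0,0,0.0453,1],[0,0,0,0,0,0.0453,1],[0,0,0,0,0,0.0453,1],[0,0,0,0,0,0.0453,1],[0,0,0,0,0,0.0453,1],[0,0,0,0,0,0.0453,1]]]'
sed -i 's/^F0=.*/F0=np.array([0.5335,0.093])/' h.py
cat >> h.py <<'E'
def tilt(a): return Ro.from_matrix(np.array([np.cos(np.radians(a))*EX+np.sin(np.radians(a))*np.array([0,0,1]),-EY,np.sin(np.radians(a))*EX-np.cos(np.radians(a))*np.array([0,0,1])]).T)
def P(i,s,z): return np.r_[F0,0]+(i*EX+s*EY)/1000+np.array([0,0,z/1000])
def loc():
    s=get_state(); d=s['eef_pos']-np.r_[F0,0]
    R=Ro.from_euler('xyz',s['ee_rot']).as_matrix(); f=s['force']
    print('t %.2f in %.1f side %.1f z %.1f mm | F in %.2f side %.2f up %.2f | tilt %.1f yawerr %.1f w %.3f'%(s['t'],d@EX*1e3,d@EY*1e3,d[2]*1e3,f@EX,f@EY,f[2],np.degrees(np.arccos(-R[2,2])),np.degrees(np.arcsin(R[:,1]@EX)),s['width']),s['q'])
E
python3 - <<'E'
from h import *
to(P(-60,-85,200),tilt(60)); loc()
E
```

```text
t: 8.75
eef_pos: [0.4417, 0.1342, 0.2609]
ee_rot: [-3.141, -0.0, -1.462]
force: [-0.7, 0.2, 0.1]
width: 0.0005
t 8.75 pos [0.4417 0.1342 0.2609] F [-0.7049  0.1966  0.1469] q [ 0.7235 -0.0245 -0.3798  0.0002 -1.2154 -0.6149]
shift norm [-0.0174 -0.0029  0.1219] min rows 1.2315813156378115
turn norm [ 0.0007  0.3333 -0.0014] rows 6.984331444502123
shift norm after the turn [-0.1142 -0.003   0.0459]
t 8.75 in -51.3 side -86.5 z 260.9 mm | F in -0.28 side -0.68 up 0.15 | tilt 0.0 yawerr -0.3 w 0.001 [ 0.7235 -0.0245 -0.3798  0.0002 -1.2154 -0.6149]
```

```bash
python3 -m inch '[[[0,0,0,0,0.04,0,1],[0,0,0,0,0.04,0,1],[0,0,0,0,0.04,0,1],[0,0,0,0,0.04,0,1],[0,0,0,0,0.04,0,1],[0,0,0,0,0.04,0,1],[0,0,0,0,0.04,0,1],[0,0,0,0,0.04,0,1],[0,0,0,0,0.013,0,1],[0,0,0,0,0,0,1]]]'
python3 - <<'E'
from h import *
to(P(-60,-85,64),tilt(60)); loc()
E
```

```text
t: 9.75
eef_pos: [0.4417, 0.1346, 0.2597]
ee_rot: [3.137, -1.049, -1.451]
force: [0.2, -0.7, 0.2]
width: 0.0007
t 9.75 pos [0.4417 0.1346 0.2597] F [ 0.1797 -0.6687  0.2224] q [ 1.1322  0.3919 -0.5021  0.4738 -1.6444 -1.2321]
shift norm [-0.3476 -0.004   0.1808] min rows 3.9182206148086913
turn norm [-0.0002 -0.0006  0.001 ] rows 0.023905974635999444
shift norm after the turn [-0.3473 -0.0031  0.1814]
t 9.75 in -51.8 side -86.5 z 259.7 mm | F in 0.68 side 0.10 up 0.22 | tilt 60.1 yawerr 0.1 w 0.001 [ 1.1322  0.3919 -0.5021  0.4738 -1.6444 -1.2321]
```

```bash
python3 -m inch '[[[-0.058,0,0.03,0,0,0,1],[-0.058,0,0.03,0,0,0,1],[-0.058,0,0.03,0,0,0,1],[-0.058,0,0.03,0,0,0,1],[-0.058,0,0.03,0,0,0,1],[-0.058,0,0.031,0,0,0,1],[0,0,0,0,0,0,1]]]'
python3 - <<'E'
from h import *
loc();to(P(25,-85,64),tilt(60))
import cv2
b=grab_frame('side')[100:300,200:420]; a=grab_frame('top')[100:300,200:420]
cv2.imwrite('pics/s3.png',cv2.resize(b,None,fx=3,fy=3,interpolation=3))
cv2.imwrite('pics/t3.png',cv2.resize(a,None,fx=3,fy=3,interpolation=3))
E
```

```text
t: 10.45
eef_pos: [0.4405, 0.1423, 0.0636]
ee_rot: [3.138, -1.046, -1.454]
force: [0.3, -0.6, 0.6]
width: 0.0005
t 10.45 in -59.6 side -86.8 z 63.6 mm | F in 0.65 side 0.26 up 0.65 | tilt 59.9 yawerr -0.0 w 0.000 [ 1.1365  0.6697 -0.6057  0.4851 -1.3035 -1.4111]
t 10.45 pos [0.4405 0.1423 0.0636] F [ 0.3272 -0.6165  0.6493] q [ 1.1365  0.6697 -0.6057  0.4851 -1.3035 -1.4111]
shift norm [ 0.0855 -0.0037  0.1459] min rows 1.6915116975505073
turn norm [0.0003 0.0004 0.0005] rows 0.015017200912737777
shift norm after the turn [ 0.0853 -0.0037  0.146 ]
```

View pics/s3.png

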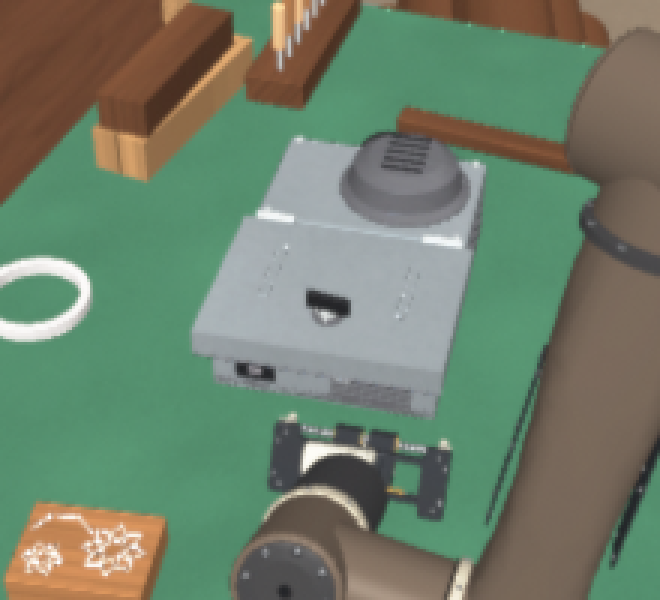

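View pics/t3.png

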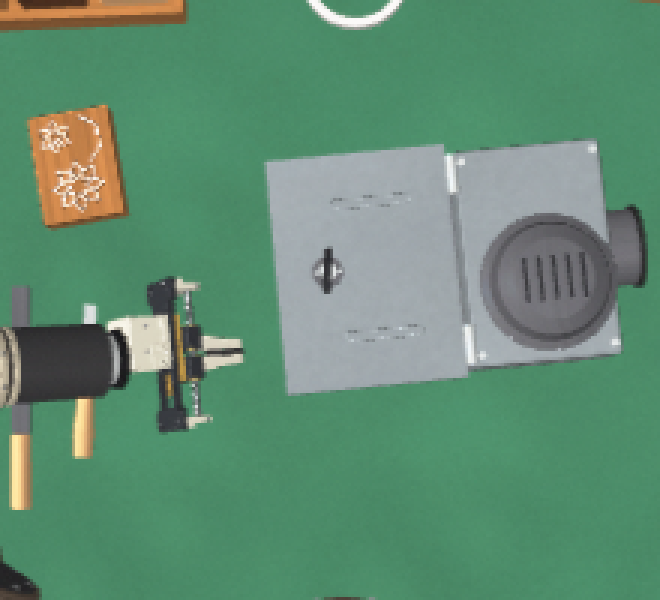

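```bash
python3 -m inch '[[[0.021,0,0.036,0,0,0,1],[0.022,0,0.036,0,0,0,1],[0.021,0,0.036,0,0,0,1],[0.021,0,0.036,0,0,0,1],[0,0,0,0,0,0,1]]]'
python3 - <<'E'
from h import *
loc()
E
```

```text
t: 11.05
eef_pos: [0.4501, 0.0581, 0.0681]
ee_rot: [-3.138, -1.044, -1.461]
force: [1.2, 0.4, 0.1]
width: 0.0004
t 11.05 in 25.3 side -86.8 z 68.1 mm | F in -0.26 side 1.27 up 0.09 | tilt 59.8 yawerr -0.1 w 0.000 [ 1.0328  0.6099 -0.765   0.596  -1.2033 -1.4458]
```

```bash
python3 -m inch '[[[0.00346,0,-0.002,0,0,0,1],[0.00346,0,-0.002,0,0,0,1],[0.00346,0,-0.002,0,0,0,1],[0,0,0,0,0,0,1]]]' | grep force
python3 -c "
from h import *
loc()"
python3 -m inch '[[[0.00346,0,-0.002,0,0,0,1],[0.00346,0,-0.002,0,0,0,1],[0.00346,0,-0.002,0,0,0,1],[0,0,0,0,0,0,1]]]' | grep force
python3 -c "
from h import *
loc()"
```

```text
force: [0.3, 0.2, -0.5]
t 11.45 in 22.4 side -86.0 z 72.2 mm | F in -0.21 side 0.29 up -0.50 | tilt 59.9 yawerr 0.1 w 0.001 [ 1.0371  0.6049 -0.7591  0.5926 -1.2135 -1.4388]
force: [-2.0, 3.7, -1.9]
t 11.85 in 22.6 side -86.1 z 77.7 mm | F in -3.87 side -1.54 up -1.92 | tilt 59.9 yawerr 0.1 w 0.000 [ 1.0375  0.5953 -0.757   0.5895 -1.2233 -1.4315]
```

```bash
python3 -m inch '[[[0.00246,0,-0.0037,0,0,0,1],[0.00346,0,-0.002,0,0,0,1],[0,0,0,0,0,0,1]]]' | grep force
python3 -c "
from h import *
loc()"
python3 -m inch '[[[0.00346,0,-0.002,0,0,0,1],[0,0,0,0,0,0,1]]]' | grep force
python3 -c "
from h import *
loc()
import cv2
b=grab_frame('side')[150:270,220:400]
cv2.imwrite('pics/s4.png',cv2.resize(b,None,fx=4,fy=4,interpolation=3))"
```

```text
force: [-0.4, 3.0, -2.0]
t 12.15 in 22.0 side -86.2 z 82.0 mm | F in -2.99 side -0.03 up -1.96 | tilt 59.9 yawerr 0.1 w 0.000 [ 1.039   0.5889 -0.7538  0.586  -1.2322 -1.4261]
force: [-1.9, 5.1, -1.4]
t 12.35 in 21.9 side -86.1 z 83.9 mm | F in -5.28 side -1.34 up -1.39 | tilt 59.9 yawerr 0.1 w 0.000 [ 1.0392  0.5855 -0.7529  0.585  -1.2356 -1.4236]
```

View pics/s4.png

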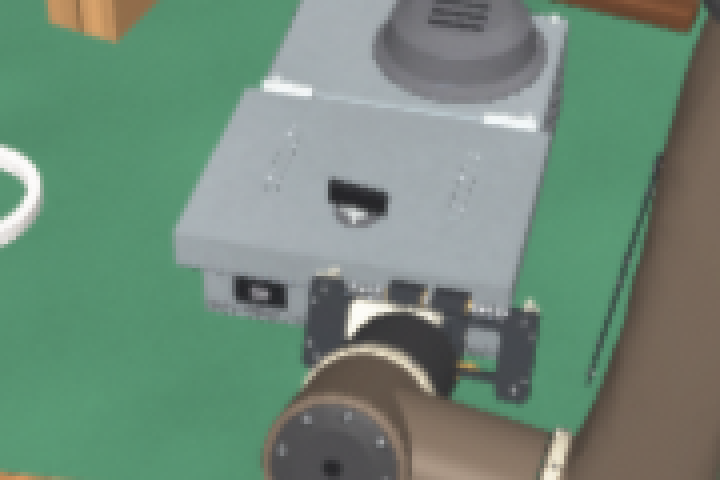

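```bash
python3 -m inch '[[[-0.003,0,-0.0052,0,0,0,1],[0,0,0,0,0,0,1]]]' | grep force
python3 -c "
from h import *
loc()"
```

```text
force: [-0.1, 1.4, -1.3]
t 12.60 in 19.6 side -86.7 z 84.0 mm | F in -1.45 side 0.02 up -1.25 | tilt 60.0 yawerr 0.0 w 0.001 [ 1.0433  0.5878 -0.7481  0.58   -1.24   -1.4225]
```

```bash
python3 -m inch '[[[0.0033,0,-0.0025,0,0,0,1],[0.0033,0,-0.0025,0,0,0,1],[0,0,0,0,0,0,1]]]' | grep force
python3 -c "
from h import *
loc()"
python3 -m inch '[[[0.0033,0,-0.0025,0,0,0,1],[0,0,0,0,0,0,1]]]' | grep force
python3 -c "
from h import *
loc()"
python3 -m inch '[[[0.00173,0,-0.00125,0,0,0,1],[0,0,0,0,0,0,1]]]' | grep force
python3 -c "
from h import *
loc()"
```

```text
force: [-0.6, 0.7, -1.0]
t 12.90 in 18.9 side -86.5 z 88.3 mm | F in -0.72 side -0.48 up -0.99 | tilt 60.0 yawerr 0.1 w 0.000 [ 1.0442  0.5804 -0.7453  0.5775 -1.2478 -1.4172]
force: [-0.4, -0.9, -1.8]
t 13.10 in 18.5 side -86.4 z 90.3 mm | F in 0.80 side -0.51 up -1.77 | tilt 59.9 yawerr 0.1 w 0.001 [ 1.0448  0.5772 -0.7438  0.5764 -1.2517 -1.4146]
force: [0.0, -0.3, -1.7]
t 13.30 in 18.4 side -86.4 z 91.2 mm | F in 0.31 side 0.00 up -1.68 | tilt 59.9 yawerr 0.1 w 0.001 [ 1.0451  0.5757 -0.7431  0.5757 -1.2536 -1.4133]
```

```bash
python3 -m inch '[[[0.00173,0,-0.00125,0,0,0,1],[0,0,0,0,0,0,1]]]' | grep force
python3 -m inch '[[[0.00173,0,-0.00125,0,0,0,1],[0,0,0,0,0,0,1]]]' | grep force
python3 -c "
from h import *
loc()"
python3 -m inch '[[[0.00173,0,-0.00125,0,0,0,1],[0,0,0,0,0,0,1]]]' | grep force
python3 -c "
from h import *
loc()"
```

```text
force: [0.9, 0.1, -1.6]
force: [-0.0, -0.5, -5.0]
t 13.70 in 18.0 side -86.4 z 92.8 mm | F in 0.54 side -0.08 up -4.96 | tilt 59.9 yawerr 0.1 w 0.000 [ 1.0456  0.5725 -0.7416  0.5742 -1.2565 -1.4107]
force: [-0.2, -1.9, -10.5]
t 13.90 in 17.8 side -86.4 z 93.5 mm | F in 1.89 side -0.39 up -10.45 | tilt 59.8 yawerr 0.1 w 0.000 [ 1.0457  0.5711 -0.741   0.5734 -1.2576 -1.4093]
```

```bash
python3 -m inch '[[[-0.00346,0,0.0022,0,0,0,1],[0,0,0,0,0,0,1],[0,0,0,0,0,0,1]]]' | grep force
python3 -c "
from h import *
loc()"
python3 -m inch '[[[0,-0.008,0,0,0,0,1],[0,-0.008,0,0,0,0,1],[0,0,0,0,0,0,1]]]' | grep force
python3 -c "
from h import *
loc()"
```

```text
force: [-1.4, 0.4, -1.8]
t 14.20 in 18.0 side -86.3 z 92.5 mm | F in -0.60 side -1.35 up -1.84 | tilt 60.0 yawerr 0.1 w 0.000 [ 1.0458  0.574  -0.742   0.5751 -1.2566 -1.4119]
force: [0.9, 1.0, -1.8]
t 14.50 in 18.0 side -77.7 z 92.4 mm | F in -0.93 side 1.05 up -1.79 | tilt 59.9 yawerr 0.1 w 0.001 [ 1.0308  0.5797 -0.7298  0.5872 -1.2593 -1.4051]
```

```bash
for k in 1; do python3 -m inch '[[[0,-0.008,0,0,0,0,1],[0,-0.008,0,0,0,0,1],[0,0,0,0,0,0,1]]]' | grep force; python3 -c "
from h import *
loc()"; done
python3 -m inch '[[[0,-0.008,0,0,0,0,1],[0,-0.008,0,0,0,0,1],[0,0,0,0,0,0,1]]]' | grep force; python3 -c "
from h import *
loc()"
```

```text
force: [1.4, 0.0, -2.0]
t 14.80 in 18.0 side -69.8 z 92.2 mm | F in 0.12 side 1.37 up -2.05 | tilt 59.9 yawerr 0.1 w 0.001 [ 1.0174  0.5854 -0.7182  0.598  -1.2622 -1.3985]
force: [1.4, 0.0, -1.5]
t 15.10 in 18.0 side -61.8 z 92.2 mm | F in 0.13 side 1.35 up -1.45 | tilt 59.9 yawerr 0.1 w 0.000 [ 1.0043  0.5911 -0.7062  0.6086 -1.2652 -1.3917]
```

```bash
python3 -m inch '[[[0,-0.008,0,0,0,0,1],[0,-0.008,0,0,0,0,1],[0,0,0,0,0,0,1]]]' | grep force; python3 -c "
from h import *
loc()"
python3 -m inch '[[[0,-0.008,0,0,0,0,1],[0,-0.004,0,0,0,0,1],[0,0,0,0,0,0,1]]]' | grep force; python3 -c "
from h import *
loc()"
```

```text
force: [-3.8, 2.3, -0.6]
t 15.40 in 18.0 side -54.2 z 92.0 mm | F in -2.76 side -3.53 up -0.59 | tilt 59.9 yawerr 0.1 w 0.000 [ 0.9918  0.5968 -0.6941  0.6179 -1.2683 -1.3847]
force: [-4.4, 2.3, -0.6]
t 15.70 in 17.9 side -48.4 z 92.0 mm | F in -2.81 side -4.15 up -0.63 | tilt 59.9 yawerr 0.1 w 0.001 [ 0.9827  0.6012 -0.6851  0.6252 -1.2706 -1.3795]
```

```bash
python3 -m inch '[[[0,-0.008,0,0,0,0,1],[0,-0.004,0,0,0,0,1],[0,0,0,0,0,0,1]]]' | grep force; python3 -c "
from h import *
loc()"
```

```text
force: [-4.9, 2.1, -1.5]
t 16.00 in 18.2 side -42.6 z 92.0 mm | F in -2.64 side -4.59 up -1.53 | tilt 59.9 yawerr 0.0 w 0.000 [ 0.9734  0.6056 -0.6761  0.6323 -1.2732 -1.3743]
```

```bash
python3 -m inch '[[[0,-0.005,0,0,0,0,1],[0,0,0,0,0,0,1],[0,0,0,0,0,0,1]]]' | grep force; python3 -c "
from h import *
loc()"
```

```text
force: [-5.0, 1.2, -1.1]
t 16.30 in 18.5 side -40.4 z 92.1 mm | F in -1.77 side -4.82 up -1.12 | tilt 60.0 yawerr 0.0 w 0.001 [ 0.9695  0.6074 -0.6727  0.635  -1.2745 -1.3722]
```

```bash
python3 -m inch '[[[0.0026,0,-0.0018,0,0,0,1],[0,0,0,0,0,0,1]]]' | grep force; python3 -c "
from h import *
loc()"
python3 -m inch '[[[0.0026,0,-0.0018,0,0,0,1],[0,0,0,0,0,0,1]]]' | grep force; python3 -c "
from h import *
loc()"
```

```text
force: [-4.8, -0.8, -5.3]
t 16.50 in 18.3 side -40.4 z 93.4 mm | F in 0.25 side -4.84 up -5.29 | tilt 59.9 yawerr 0.0 w 0.001 [ 0.9697  0.605  -0.6718  0.6341 -1.2764 -1.3701]
force: [-5.2, 0.0, -4.4]
t 16.70 in 18.1 side -40.2 z 95.5 mm | F in -0.60 side -5.16 up -4.41 | tilt 60.0 yawerr 0.0 w 0.000 [ 0.9702  0.6023 -0.6707  0.6337 -1.2801 -1.3682]
```

```bash
python3 -m inch '[[[0.0026,-0.003,-0.0018,0,0,0,1],[0,0,0,0,0,0,1]]]' | grep force; python3 -c "
from h import *
loc()"
python3 -m inch '[[[0.0035,0,-0.0025,0,0,0,1],[0,0,0,0,0,0,1]]]' | grep force; python3 -c "
from h import *
loc()"
```

```text
force: [-5.3, -0.1, -3.4]
t 16.90 in 18.0 side -38.8 z 97.1 mm | F in -0.46 side -5.27 up -3.35 | tilt 60.0 yawerr 0.0 w 0.000 [ 0.9682  0.601  -0.6674  0.6345 -1.2835 -1.3648]
force: [-5.7, 1.1, -1.6]
t 17.10 in 17.4 side -38.3 z 99.5 mm | F in -1.71 side -5.49 up -1.55 | tilt 60.0 yawerr 0.1 w 0.001 [ 0.9689  0.5975 -0.6656  0.634  -1.2876 -1.3622]
```

```bash
python3 -m inch '[[[0,0,0.006,0,0,0,1],[0,0,0,0,0,0,1]]]' | grep force; python3 -c "
from h import *
loc()"
python3 -m inch '[[[0,0,0.006,0,0,0,1],[0,0,0,0,0,0,1]]]' | grep force; python3 -c "
from h import *
loc()"
```

```text
force: [-5.1, 6.1, 3.5]
t 17.30 in 18.7 side -36.9 z 98.6 mm | F in -6.65 side -4.41 up 3.50 | tilt 59.9 yawerr 0.2 w 0.000 [ 0.9658  0.5978 -0.6691  0.6407 -1.2827 -1.3651]
force: [-3.4, 4.6, -2.3]
t 17.50 in 21.6 side -37.5 z 96.3 mm | F in -4.93 side -2.84 up -2.30 | tilt 59.9 yawerr 0.2 w 0.000 [ 0.9617  0.5989 -0.6748  0.6439 -1.2759 -1.3677]
```

```bash
python3 -m inch '[[[0,-0.002,0,0,0,0,1],[0,0,0,0,0,0,1]]]' | grep force; python3 -c "
from h import *
loc()"

```

```text
force: [-6.5, 6.0, -1.5]
t 17.70 in 21.9 side -37.0 z 96.3 mm | F in -6.72 side -5.80 up -1.55 | tilt 59.9 yawerr 0.1 w 0.000 [ 0.9603  0.5999 -0.6735  0.6441 -1.2766 -1.3667]
```

```bash
python3 -m inch '[[[0.0025,0,-0.0045,0,0,0,1],[0.0035,0,-0.002,0,0,0,1],[0,0,0,0,0,0,1]]]' | grep force; python3 -c "
from h import *
loc()"

```

```text
force: [-6.3, 2.3, -4.1]
t 18.00 in 21.2 side -37.5 z 100.4 mm | F in -3.03 side -6.03 up -4.09 | tilt 59.9 yawerr 0.1 w 0.001 [ 0.9622  0.5942 -0.6701  0.6398 -1.2848 -1.361 ]
```

```bash
python3 -m inch '[[[0.0035,0,-0.0025,0,0,0,1],[0,0,0,0,0,0,1]]]' | grep force; python3 -c "
from h import *
loc()"
python3 -m inch '[[[0.0035,0,-0.0025,0,0,0,1],[0,0,0,0,0,0,1]]]' | grep force; python3 -c "
from h import *
loc()"

```

```text
force: [-5.9, 0.5, -3.4]
t 18.20 in 21.1 side -37.5 z 102.6 mm | F in -1.21 side -5.77 up -3.43 | tilt 59.9 yawerr 0.1 w 0.000 [ 0.9625  0.591  -0.6687  0.6386 -1.2887 -1.3584]
force: [-4.6, 0.7, -3.5]
t 18.40 in 20.9 side -37.3 z 104.9 mm | F in -1.19 side -4.51 up -3.45 | tilt 59.9 yawerr 0.1 w 0.000 [ 0.9629  0.5878 -0.6673  0.6379 -1.2926 -1.3558]
```

```bash
python3 -m inch '[[[0.0035,0,-0.0025,0,0,0,1],[0,0,0,0,0,0,1]]]' | grep force; python3 -c "
from h import *
loc()"
python3 -m inch '[[[0.0035,0,-0.0025,0,0,0,1],[0,0,0,0,0,0,1]]]' | grep force; python3 -c "
from h import *
loc()"

```

```text
force: [-3.2, -0.5, -10.9]
t 18.60 in 20.7 side -37.6 z 105.9 mm | F in 0.16 side -3.23 up -10.89 | tilt 59.8 yawerr 0.0 w 0.000 [ 0.9631  0.5853 -0.6663  0.6358 -1.294  -1.353 ]
force: [-5.3, -1.0, -19.6]
t 18.80 in 20.5 side -37.9 z 107.5 mm | F in 0.41 side -5.38 up -19.62 | tilt 59.8 yawerr 0.0 w 0.001 [ 0.9636  0.5826 -0.6651  0.634  -1.2967 -1.3503]
```

```bash
python3 -m inch '[[[-0.0052,0,0.0035,0,0,0,1],[0,0,0,0,0,0,1]]]' | grep force; python3 -c "
from h import *
loc()
import cv2
b=grab_frame('side')[150:270,220:400]
cv2.imwrite('pics/s5.png',cv2.resize(b,None,fx=4,fy=4,interpolation=3))"

```

```text
force: [-5.7, 0.8, -7.0]
t 19.00 in 20.7 side -37.2 z 106.3 mm | F in -1.48 side -5.53 up -6.98 | tilt 60.0 yawerr 0.1 w 0.001 [ 0.9634  0.5867 -0.6664  0.6378 -1.2958 -1.3546]
```

View pics/s5.png

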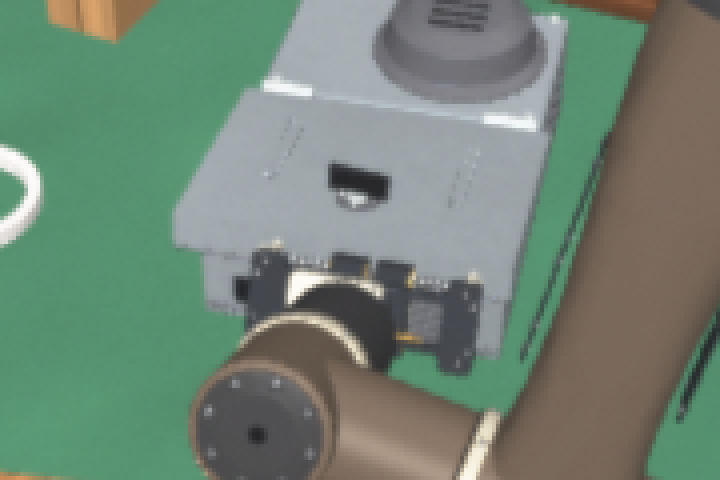

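```bash
python3 -m inch '[[[-0.0026,0,0.0016,0,0,0,1],[0,0,0,0,0,0,1],[0,0,0,0,0,0,1]]]' | grep force; python3 -c "
from h import *
loc()
import cv2
a=cv2.imread('pics/side0.png')[150:240,240:370];b=grab_frame('side')[150:240,240:370]
cv2.imwrite('pics/cmp.png',cv2.resize(np.vstack([a,b]),None,fx=4,fy=3.3*4/4,interpolation=cv2.INTER_CUBIC))
for P1 in (a,b):
  print(cv2.cvtColor(P1,6)[50:90,40])
"

```

```text
force: [-5.0, 0.5, -3.2]
t 19.35 in 20.7 side -36.9 z 105.5 mm | F in -1.02 side -4.90 up -3.21 | tilt 60.1 yawerr 0.1 w 0.000 [ 0.9633  0.5882 -0.6668  0.6389 -1.2947 -1.3564]
[171 170 169 170 169 169 171 172 171 170 172 172 168 158 150 149 149 150
 149 144 121  54  36  37  48  88 132 136 141 125 119 119 120 118 117 118
 117 116 116 117]
[169 170 169 169 170 169 168 165 165 165 165 165 164 161 152 151 157 157
 144  82  44  38  39  39  51  91 136 138 142 126 118 118 119 123 141 162
 165 101  80  83]
```

View pics/cmp.png

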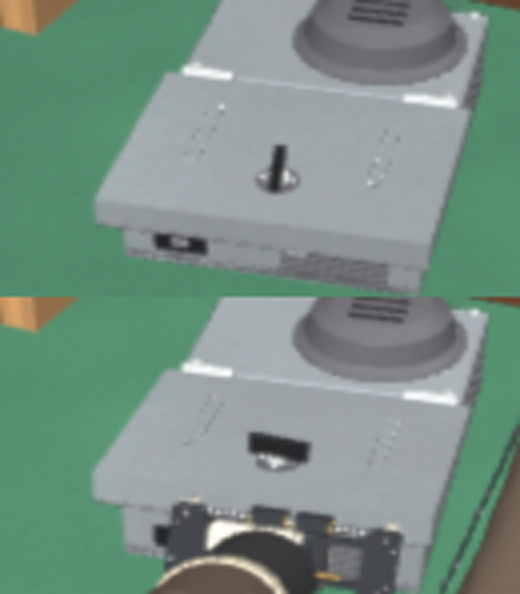

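```bash
python3 - <<'E'
from h import *
import cv2
def lip(th,s,top=0):
    v=np.array([-.23,-.036+.036*top]); c,sn=np.cos(th),np.sin(th)
    # front up: rotate (in,up) clockwise seen so that front rises
    r=np.array([c*v[0]+sn*v[1], -sn*v[0]+c*v[1]])
    return P(230+r[0]*1e3,s,136+r[1]*1e3)
for th in (0,.06,.08,.1,.12,.14):
    print(th,lip(th,0)[2],proj('side',lip(th,150)),proj('side',lip(th,150,1)),proj('side',lip(th,60,1)))
a=cv2.imread('pics/side0.png');b=grab_frame('side')
for n,i in(('a',a),('b',b)): cv2.imwrite(f'pics/c{n}.png',cv2.resize(i[185:235,255:335],None,fx=8,fy=8,interpolation=cv2.INTER_CUBIC))
E
```

```text
0 0.1 [263.1395 216.9471] [262.4853 209.4735] [287.157  213.6292]
0.06 0.1138565020526049 [262.7364 214.4215] [262.2664 206.4731] [287.0775 210.6252]
0.08 0.11849551818601543 [262.6169 213.5335] [262.2096 205.4332] [287.0653 209.5834]
0.1 0.12314153587876155 [262.5049 212.623 ] [262.1609 204.3743] [287.0604 208.5221]
0.12 0.12779269678571226 [262.4006 211.6903] [262.1205 203.2967] [287.0627 207.4418]
0.14 0.13244714050451947 [262.3041 210.7358] [262.0884 202.201 ] [287.0724 206.343 ]
```

View pics/ca.png

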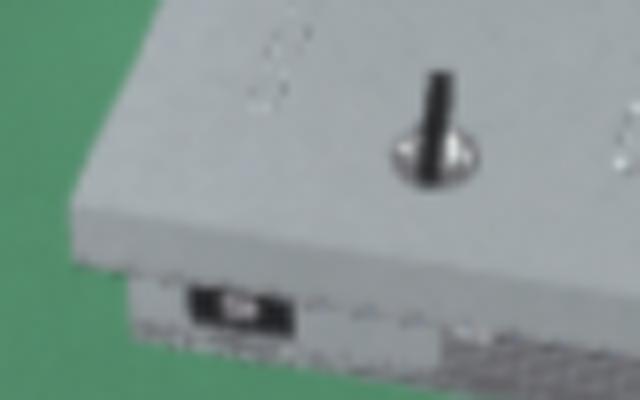

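View pics/cb.png

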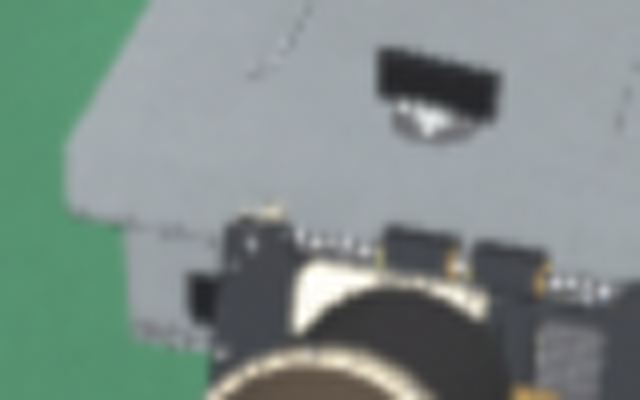

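```bash
python3 -m inch '[[[0,0,-0.006,0,0,0,1],[0,0,0,0,0,0,1]]]' | grep force; python3 -c "
from h import *
loc()"

```

```text
force: [-5.2, -1.5, -5.7]
t 19.65 in 18.4 side -37.6 z 106.5 mm | F in 0.94 side -5.32 up -5.67 | tilt 60.0 yawerr 0.1 w 0.000 [ 0.9669  0.5877 -0.6622  0.6332 -1.2991 -1.3535]
```

```bash
python3 -m inch '[[[0,0,-0.006,0,0,0,1],[0,0,0,0,0,0,1]]]' | grep force; python3 -c "
from h import *
loc()"

```

```text
force: [-5.8, -1.6, -7.2]
t 19.85 in 15.9 side -37.8 z 107.7 mm | F in 0.92 side -5.94 up -7.24 | tilt 60.0 yawerr 0.0 w 0.000 [ 0.9706  0.5873 -0.6572  0.6287 -1.3042 -1.351 ]
```

```bash
python3 -m inch '[[[0,0.006,0,0,0,0,1],[0,0,0,0,0,0,1]]]' | grep force; python3 -c "
from h import *
loc()"

```

```text
force: [-1.7, -0.3, -2.3]
t 20.05 in 15.2 side -39.8 z 108.1 mm | F in 0.09 side -1.77 up -2.32 | tilt 60.0 yawerr 0.2 w 0.001 [ 0.9755  0.5844 -0.6614  0.6271 -1.303  -1.3539]
```

```bash
python3 -m inch '[[[0.0035,0.002,-0.0015,0,0,0,1],[0,0,0,0,0,0,1]]]' | grep force; python3 -c "
from h import *
loc()"

```

```text
force: [-0.1, 0.6, -1.1]
t 20.25 in 15.1 side -40.6 z 109.8 mm | F in -0.58 side -0.07 up -1.14 | tilt 59.9 yawerr 0.2 w 0.000 [ 0.9767  0.5804 -0.662   0.6252 -1.3048 -1.3524]
```

```bash
python3 -m inch '[[[0.0035,0,-0.0015,0,0,0,1],[0.0035,0,-0.0015,0,0,0,1],[0,0,0,0,0,0,1]]]' | grep force; python3 -c "
from h import *
loc()"
python3 -m inch '[[[0.0045,0,0.003,0,0,0,1],[0.0045,0,0.003,0,0,0,1],[0,0,0,0,0,0,1]]]' | grep force; python3 -c "
from h import *
loc()"

```

```text
force: [0.3, 5.1, -1.5]
t 20.55 in 15.7 side -41.0 z 113.1 mm | F in -5.03 side 0.84 up -1.48 | tilt 59.9 yawerr 0.1 w 0.001 [ 0.9763  0.5747 -0.6611  0.6236 -1.3097 -1.3479]
force: [-3.3, 8.7, -1.0]
t 20.85 in 20.3 side -41.0 z 115.3 mm | F in -8.98 side -2.35 up -1.03 | tilt 59.9 yawerr 0.1 w 0.000 [ 0.9702  0.5681 -0.6681  0.6291 -1.3077 -1.3464]
```

```bash
cat > plan.py <<'E'
from h import *
import sys
th0,th1,n,L,off=[float(x) for x in sys.argv[1:6]]; n=int(n)
def lip2(th):
    v=np.array([-.23,-.036]); c,s=np.cos(th),np.sin(th)
    return np.array([230+1e3*(c*v[0]+s*v[1]),136+1e3*(-s*v[0]+c*v[1])])
def pose(th):
    b=np.radians(np.interp(th,[.17,1.1],[30,62]))
    z=np.array([np.cos(b),-np.sin(b)]);nn=np.array([np.sin(b),np.cos(b)])
    p=lip2(th)+L*z-off*nn
    return p,90-np.degrees(b)
s=get_state(); d=s['eef_pos']-np.r_[F0,0]; side=d@EY*1e3
R=Ro.from_euler('xyz',s['ee_rot']); pos=s['eef_pos']
print('start target',pose(th0))
pos=P(pose(th0)[0][0],side,pose(th0)[0][1]); 
d0=R.inv().apply(pos-s['eef_pos'])/.5; print('to start',d0)
Rc=tilt(pose(th0)[1])
for th in np.linspace(th0,th1,n+1)[1:]:
    p,t=pose(th); pn=P(p[0],side,p[1]); Rn=tilt(t)
    dd=Rc.inv().apply(pn-pos)/.5; r=(Rc.inv()*Rn).as_rotvec()/np.pi
    print('%.2f'%th,'[%.4f,0,%.4f,0,%.4f,0,1]'%(dd[0],dd[2],r[1]),p,t)
    pos=pn;Rc=Rn
E
python3 plan.py .17 .47 10 27 9.5
```

```text
start target (array([ 15.8576, 117.7036]), np.float64(60.0))
to start [-0.0002 -0.     -0.0101]
0.20 [0.0113,0,-0.0070,0,-0.0057,0,1] [ 15.6708 124.3522] 58.96774193548387
0.23 [0.0114,0,-0.0068,0,-0.0057,0,1] [ 15.6874 130.9985] 57.935483870967744
0.26 [0.0115,0,-0.0067,0,-0.0057,0,1] [ 15.9071 137.6364] 56.903225806451616
0.29 [0.0116,0,-0.0065,0,-0.0057,0,1] [ 16.3295 144.2598] 55.87096774193549
0.32 [0.0116,0,-0.0064,0,-0.0057,0,1] [ 16.954  150.8625] 54.83870967741936
0.35 [0.0117,0,-0.0062,0,-0.0057,0,1] [ 17.7798 157.4384] 53.80645161290323
0.38 [0.0118,0,-0.0061,0,-0.0057,0,1] [ 18.8059 163.9815] 52.774193548387096
0.41 [0.0118,0,-0.0059,0,-0.0057,0,1] [ 20.031  170.4856] 51.741935483870975
0.44 [0.0119,0,-0.0058,0,-0.0057,0,1] [ 21.454  176.9448] 50.70967741935484
0.47 [0.0120,0,-0.0056,0,-0.0057,0,1] [ 23.0732 183.353 ] 49.67741935483871
```

```bash
python3 -m inch '[[[0,0,-0.015,0,0,0,1],[0.011,0,-0.007,0,-0.0057,0,1],[0.011,0,-0.007,0,-0.0057,0,1],[0.0115,0,-0.0067,0,-0.0057,0,1],[0,0,0,0,0,0,1]]]' | grep force; python3 -c "
from h import *
loc()"
```

```text
force: [0.1, 1.3, -1.1]
t 21.35 in 14.6 side -41.1 z 140.3 mm | F in -1.28 side 0.28 up -1.13 | tilt 56.7 yawerr 0.1 w 0.000 [ 0.9694  0.5024 -0.646   0.6019 -1.3261 -1.2918]
```

Free and following; continuing the arc.

```bash
python3 -m inch '[[[0.0116,0,-0.0065,0,-0.0057,0,1],[0.0116,0,-0.0064,0,-0.0057,0,1],[0.0117,0,-0.0062,0,-0.0057,0,1],[0.0118,0,-0.006,0,-0.0057,0,1],[0.0118,0,-0.006,0,-0.0057,0,1],[0.0119,0,-0.0058,0,-0.0057,0,1],[0.012,0,-0.0056,0,-0.0057,0,1],[0,0,0,0,0,0,1]]]' | grep force; python3 -c "
from h import *
loc()
import cv2
b=grab_frame('side')[80:300,200:420]
cv2.imwrite('pics/s6.png',cv2.resize(b,None,fx=3,fy=3,interpolation=3))"; python3 plan.py .47 .77 10 27 9.5
```

```text
force: [0.2, 2.0, -1.2]
t 22.15 in 21.8 side -41.2 z 185.6 mm | F in -1.94 side 0.38 up -1.21 | tilt 49.6 yawerr 0.0 w 0.001 [ 0.9347  0.3672 -0.6172  0.5637 -1.336  -1.1737]
start target (array([ 23.0732, 183.353 ]), np.float64(49.67741935483871))
to start [-0.0008  0.      0.0044]
0.50 [0.0120,0,-0.0055,0,-0.0057,0,1] [ 24.8869 189.7044] 48.64516129032258
0.53 [0.0121,0,-0.0053,0,-0.0057,0,1] [ 26.8933 195.9932] 47.61290322580645
0.56 [0.0122,0,-0.0051,0,-0.0057,0,1] [ 29.0902 202.2134] 46.58064516129032
0.59 [0.0122,0,-0.0050,0,-0.0057,0,1] [ 31.4755 208.3594] 45.5483870967742
0.62 [0.0123,0,-0.0048,0,-0.0057,0,1] [ 34.0467 214.4255] 44.516129032258064
0.65 [0.0123,0,-0.0047,0,-0.0057,0,1] [ 36.8012 220.4061] 43.483870967741936
0.68 [0.0124,0,-0.0045,0,-0.0057,0,1] [ 39.7363 226.2957] 42.45161290322581
0.71 [0.0124,0,-0.0043,0,-0.0057,0,1] [ 42.8491 232.0889] 41.41935483870968
0.74 [0.0125,0,-0.0042,0,-0.0057,0,1] [ 46.1365 237.7804] 40.38709677419355
0.77 [0.0125,0,-0.0040,0,-0.0057,0,1] [ 49.5952 243.3649] 39.35483870967742
```

View pics/s6.png

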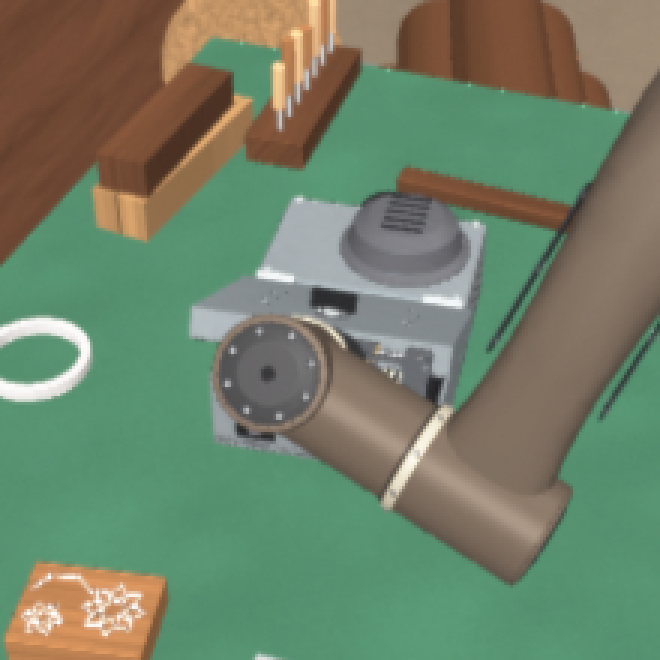

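Picture: the hood stands about half a radian up, carried by the fingers. Continue.

```bash
python3 -m inch '[[[0.012,0,-0.0055,0,-0.0057,0,1],[0.012,0,-0.0053,0,-0.0057,0,1],[0.0122,0,-0.005,0,-0.0057,0,1],[0.0122,0,-0.005,0,-0.0057,0,1],[0.0123,0,-0.0048,0,-0.0057,0,1],[0.0123,0,-0.0047,0,-0.0057,0,1],[0.0124,0,-0.0045,0,-0.0057,0,1],[0.0124,0,-0.0043,0,-0.0057,0,1],[0.0125,0,-0.0042,0,-0.0057,0,1],[0.0125,0,-0.004,0,-0.0057,0,1],[0,0,0,0,0,0,1]]]' | grep force; python3 -c "
from h import *
loc()"; python3 plan.py .77 1.1 11 27 9.5
```

```text
force: [-0.0, 0.7, -0.2]
t 23.30 in 48.6 side -41.2 z 245.5 mm | F in -0.70 side 0.04 up -0.17 | tilt 39.3 yawerr 0.0 w 0.001 [ 0.8458  0.199  -0.5571  0.5056 -1.3454 -0.9834]
start target (array([ 49.5952, 243.3649]), np.float64(39.35483870967742))
to start [-0.0012  0.      0.0046]
0.80 [0.0125,0,-0.0039,0,-0.0057,0,1] [ 53.222  248.8373] 38.322580645161295
0.83 [0.0126,0,-0.0037,0,-0.0057,0,1] [ 57.0131 254.1925] 37.29032258064516
0.86 [0.0126,0,-0.0035,0,-0.0057,0,1] [ 60.965  259.4258] 36.258064516129025
0.89 [0.0127,0,-0.0034,0,-0.0057,0,1] [ 65.0738 264.5322] 35.225806451612904
0.92 [0.0127,0,-0.0032,0,-0.0057,0,1] [ 69.3356 269.5071] 34.193548387096776
0.95 [0.0127,0,-0.0030,0,-0.0057,0,1] [ 73.7461 274.3459] 33.16129032258065
0.98 [0.0128,0,-0.0029,0,-0.0057,0,1] [ 78.3012 279.0442] 32.129032258064505
1.01 [0.0128,0,-0.0027,0,-0.0057,0,1] [ 82.9964 283.5977] 31.096774193548384
1.04 [0.0128,0,-0.0026,0,-0.0057,0,1] [ 87.8272 288.0023] 30.064516129032263
1.07 [0.0128,0,-0.0024,0,-0.0057,0,1] [ 92.7891 292.2539] 29.032258064516128
1.10 [0.0129,0,-0.0022,0,-0.0057,0,1] [ 97.8772 296.3487] 28.0
```

```bash
python3 -m inch '[[[0.0125,0,-0.004,0,-0.0057,0,1],[0.0126,0,-0.0037,0,-0.0057,0,1],[0.0126,0,-0.0035,0,-0.0057,0,1],[0.0127,0,-0.0034,0,-0.0057,0,1],[0.0127,0,-0.0032,0,-0.0057,0,1],[0.0127,0,-0.003,0,-0.0057,0,1],[0.0128,0,-0.003,0,-0.0057,0,1],[0.0128,0,-0.0027,0,-0.0057,0,1],[0.0128,0,-0.0026,0,-0.0057,0,1],[0.0128,0,-0.0024,0,-0.0057,0,1],[0.0128,0,-0.0022,0,-0.0057,0,1],[0,0,0,0,0,0,1],[0,0,0,0,0,0,1]]]' | grep force; python3 -c "
from h import *
loc()
import cv2
b=grab_frame('side')[80:300,200:420]
cv2.imwrite('pics/s7.png',cv2.resize(b,None,fx=3,fy=3,interpolation=3))
b=grab_frame('top')[100:300,200:420]
cv2.imwrite('pics/t7.png',cv2.resize(b,None,fx=3,fy=3,interpolation=3))"
```

```text
force: [0.6, 0.2, 0.0]
t 24.60 in 96.5 side -41.3 z 297.5 mm | F in -0.10 side 0.64 up 0.03 | tilt 28.1 yawerr 0.0 w 0.001 [ 0.6869  0.0697 -0.4625  0.4191 -1.3412 -0.7324]
```

View pics/s7.png

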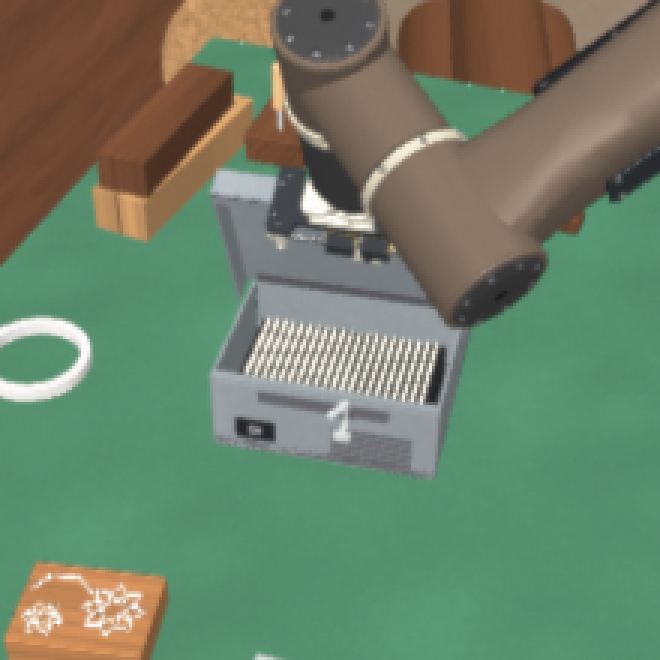

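View pics/t7.png

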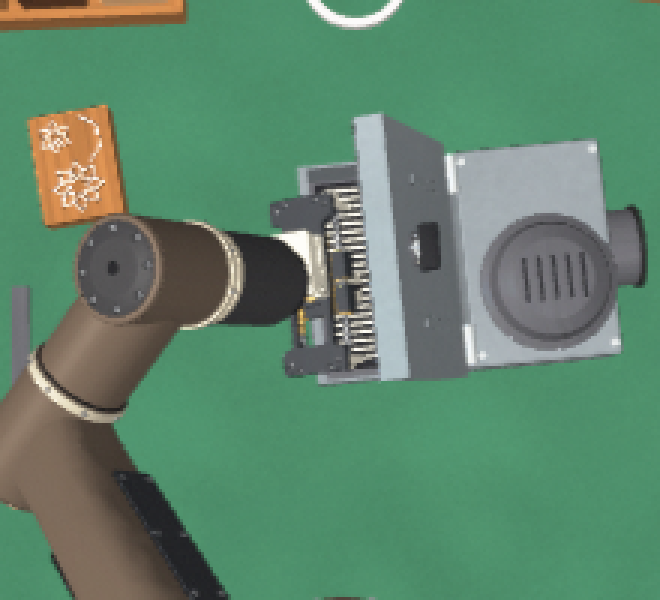

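```bash
python3 -m inch '[[[-0.01,0,-0.01,0,0,0,1],[-0.044,0,-0.0235,0,0,0,1],[-0.05,0,-0.03,0,0,0,1],[-0.05,0,-0.03,0,0,0,1],[-0.05,0,-0.03,0,0,0,1],[-0.05,0,-0.03,0,0,0,1],[-0.05,0,-0.03,0,0,0,1],[0,0,0,0,0,0,1],[0,0,0,0,0,0,1],[0,0,0,0,0,0,1]]]' | grep force; python3 - <<'E'
from h import *
loc()
import cv2
b=grab_frame('side')[80:300,200:420]
cv2.imwrite('pics/s8.png',cv2.resize(b,None,fx=3,fy=3,interpolation=3))
b=grab_frame('top')[100:300,200:420]
cv2.imwrite('pics/t8.png',cv2.resize(b,None,fx=3,fy=3,interpolation=3))
def lip(th,s,top=0):
    v=np.array([-.23,-.036+.036*top]); c,sn=np.cos(th),np.sin(th)
    r=np.array([c*v[0]+sn*v[1], -sn*v[0]+c*v[1]])
    return P(230+r[0]*1e3,s,136+r[1]*1e3)
for th in (1.0,1.1,1.2):
    for s in(150,-150):
        for tp in (0,1):
            print(th,s,tp,'top zoom',(proj('top',lip(th,s,tp))-[200,100])*3,'side zoom',(proj('side',lip(th,s,tp))-[200,80])*3)
E
```

```text
force: [-1.3, -0.3, 0.0]
t 25.70 in -81.0 side -41.7 z 306.5 mm | F in 0.11 side -1.36 up 0.04 | tilt 28.2 yawerr 0.1 w 0.001 [ 0.9631  0.1769 -0.2812  0.318  -1.4987 -0.9335]
1.0 150 0 top zoom [318.1513 125.5054] side zoom [198.3721 230.4134]
1.0 150 1 top zoom [344.1018 119.2727] side zoom [205.544  201.3135]
1.0 -150 0 top zoom [343.17   384.5799] side zoom [461.0792 269.5101]
1.0 -150 1 top zoom [369.9019 381.471 ] side zoom [466.7743 239.224 ]
1.1 150 0 top zoom [333.5806 121.2324] side zoom [202.5331 210.8033]
1.1 150 1 top zoom [361.5326 115.3555] side zoom [210.2806 183.3658]
1.1 -150 0 top zoom [359.1111 382.6522] side zoom [464.6934 249.168 ]
1.1 -150 1 top zoom [387.8405 379.4198] side zoom [470.3899 220.5195]
1.2 150 0 top zoom [350.5014 117.1351] side zoom [207.1282 192.0339]
1.2 150 1 top zoom [380.111  111.7052] side zoom [215.3346 166.6279]
1.2 -150 0 top zoom [376.5481 380.6199] side zoom [468.356  229.6394]
1.2 -150 1 top zoom [406.9189 377.3065] side zoom [473.9723 203.0183]
```

View pics/t8.png

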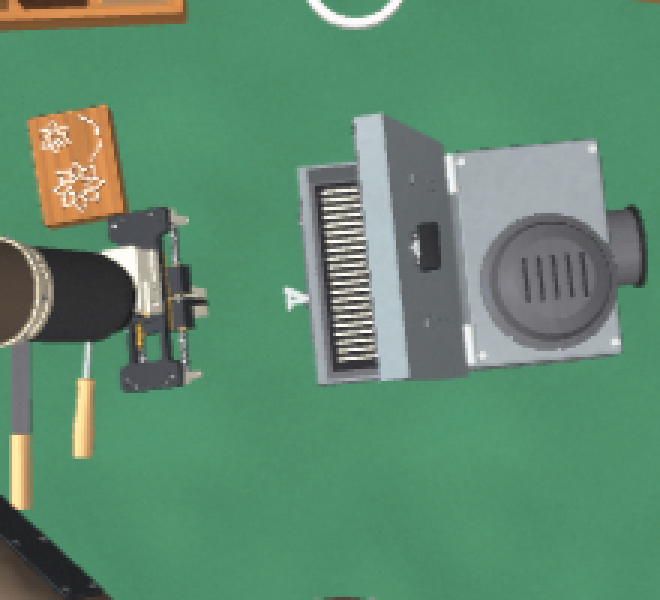

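View pics/s8.png

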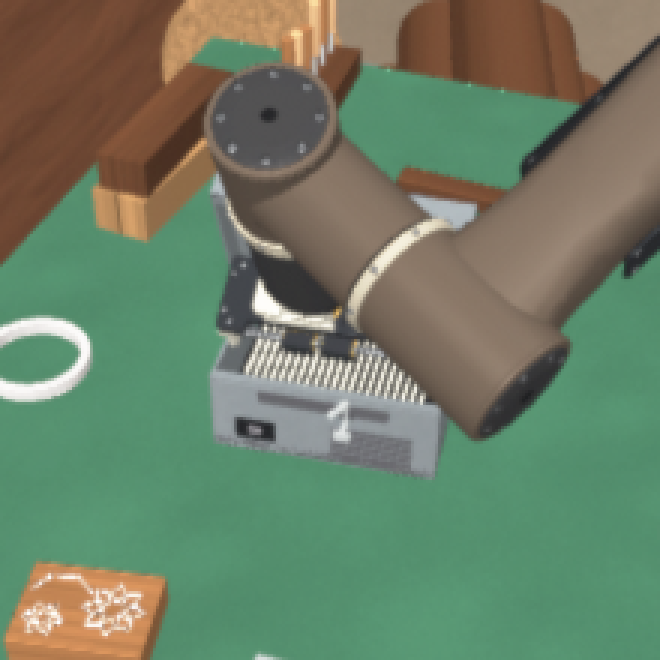

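```bash
python3 -c "
from station import *
print(job_done(), get_state()['force'])"
```

```text
the job is handed in; nothing more can be done
the job is handed in; nothing more can be done
```

The hood is open and standing by itself at its stop, and the job is handed in at about 26 s of the 72 s allowed. No verdict was reported.

**What I did**
- **Latch:** I gripped the wing and turned it from about 0.1 to about 1.4 rad while the hood was down.
- **Raise to the catch:** I raised the lip with closed fingers until it met the catch, with about 10 N on the wrist for a moment, then eased back and held it there.
- **Free the catch:** I slid left under the lip, met the tongue about 57 mm to the right of the middle by finger position, and pushed it nearly to its stop at 4 to 6 N.
- **Lift:** I lifted the hood past the catch, followed it up to about 1.1 rad and withdrew.

**Last checks**
- **Hood:** in the top picture its lip edge lies within about 6 px (3x enlarged) of where I predicted it for 1.2 rad. It did not move between the pictures before and after the fingers were withdrawn.
- **Latch:** its bar still lies crosswise, which is open.
- **Surroundings:** the fingers are well clear of the hood and the force readings are at noise level. The block, chisel and file I could see look unmoved. I did not check the tin, stamp, bar and bottle in the last pictures.

**What did not go smoothly**
- **Jam during the lift:** with the lip about 30 mm up, the fingers jammed and the wrist force reached about 20 N upward. That is within the 25 N and 30 N limits as the wrist sensor reads it, but I could not measure the contact forces directly. I backed off and eased sideways, and it came free.
- **Push against the finger base:** at one point I pushed in too far and the wrist read about 9 N before I drew back.

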